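# Open the double-latched battery charging box

### The job

Open the grey battery charging box so that the pack on charge can be taken out: turn its tee latch a quarter turn anticlockwise, lift the lid a little until the hidden safety hook stops it, then feel along the gap for the hook, push it back and bring the lid up until it stands upright by itself. Go gently, without wrenching the lid against the latch or the hook, and leave everything else on the table where it is.

Things in the scene. Friction and masses are not known exactly. Their poses are not given: they have to be found in the camera images.
- charge_box: Grey sheet-steel charging box, fixed to the table; base 130 mm deep (x), 240 mm wide (y), 70 mm high, lid another 28 mm on top. Origin: centre of the underside, on the table. x points from the front wall to the hinge side, y along the front to the left as seen from the front, z up.
- front_rim: Turned-in top rim of the front wall, 240 mm long, 8 mm deep, 6 mm high. Origin: middle of its upper outer edge (front face, 70 mm up). Axes as charge_box. The latch's cam and the hidden safety hook catch under it. The hook is a sprung steel strip 16 mm wide hung inside the lid; its centre lies anywhere from 85 mm right to 35 mm left of the middle, different each time and not tracked.
- hinge_line (a point): Middle of the lid's hinge line, at the back edge of the box, 70 mm above the table; the hinge axis is the y axis here.
- lid (a joint): Opening angle of the lid (rad): 0 shut, 1.57 upright, at most 1.75. Its front edge is 130 mm from the hinge line. Stiff hinges hold it wherever it is left; lifting it at the front edge takes 5 to 6 N, at the tee about 7 N. With the latch open the safety hook stops it at about 0.33 (front edge 42 mm above the rim).
- lid_edge (a point): Middle of the lid's lower front edge; moves with the lid (walls 3 mm). With the lid raised to the hook, the strip crosses the gap 9 to 12 mm behind the front face; pushed straight back there by 4 to 8 mm (1.5 N at first, then 3 to 4 N; hard stop at 10 mm) it lets go of the rim. It binds while pulled up: push first, then lift. Once the lid is 10 mm higher it cannot catch again.
- latch (a joint): Turn of the tee latch (rad): near 0 locked, with its bar pointing front to back; it grows anticlockwise seen from above and ends at 1.5, with the bar parallel to the front edge. From about 0.8 its cam is clear of the rim. It turns stiffly (about 0.07 N m) and stays where it is left.
- tee (a point): Centre of the black tee bar of the latch, on the latch's axis: a round bar 12 mm thick and 54 mm long on an 8 mm stem, its centre line 30 mm above the lid's top. It stands 34 mm behind the front edge and 65 mm left of the middle of the lid. x points along the bar, z along the axis of turning. It makes a good handle for lifting the lid.
- multimeter: Yellow and black hand multimeter, 150 x 80 x 45 mm, lying loose to the right; bystander. Origin: centre of its underside.
- magnet_tray: Round steel parts tray, 111 mm across, 24 mm high, loose to the left; bystander. Origin: centre of its underside.
- tweezers: Steel tweezers, 120 mm long, loose beside the left end of the box; bystander. Origin: centre of the underside.
- aa_cell: AA cell, 14 x 54 mm, lying loose beside the right end of the box; bystander. Origin: centre of the underside.

How it is judged:
By the outcome, as a careful person would: the job done as asked, in the order asked, and still so for the second after the job is handed in, with the robot touching nothing.
It also fails if it takes over 72 s, if anything falls off the work surface, if the arm or the gripper's body presses on something with over 40 N, if the wrist force passes 120 N, or if a joint passes its speed limit or range.

### The arm

A 6-joint arm with a two-finger parallel gripper is mounted at the origin on a cart in front of the work surface, level with it; the furniture and walls round the work are solid. World frame = base frame: x ahead of the robot, y to its left, z up, the work surface at z = 0. Lengths are in m, angles in rad, forces in N, time in s.
With the tool pointing down it reaches from about 0.35 to 0.925 m from the base axis. Payload 6.4 kg.
Tool frame: the origin (TCP) lies midway between the tips of the shut fingers; the grasp point (between the pads) lies 19 mm behind it; z points along the fingers, y is the line along which they close (so a half turn about z gives the same grasp; the last joint's range is limited). The gripper opens to 85 mm and grips with 20 to 120 N. Pads are 22 mm wide; open, the fingers measure 114 mm over their backs; the gripper's body (76 mm by 85 mm) begins 54 mm behind the grasp point. The pads swing forward as they close: fully open they stand 13 mm farther back than shut.
Start: joints at [1.109, 0.245, 1.558, -0, 1.339, -0.174], TCP at [0.184, 0.623, 0.231] pointing down, gripper open.
Joint ranges: [-3.13, 3.13], [-1.02, 2.26], [0.13, 2.54], [-0.95, 4.09], [0.21, 2.88], [-2.74, 2.74]. Speed limits (rad/s): [2.57, 2.57, 3.14, 3.14, 3.14, 3.14].

### API

Orientations are given as a 3x3 rotation matrix whose columns are the frame's x, y, z axes.
In Python, from rig import robot, optics, job_done gives the robot as it stands.
- The arm moves only by the tool servo_tool, never from a script. Its argument "rows" is a list of rows, each an object with "gripper": the opening, from 0 (shut) to 1 (fully open); "travel": the shift along the world's x, y, z scaled (see below), a list of three; "twist": the turn about the world's z scaled (see below). A call has 1 to 12 rows; each row shifts and turns the commanded pose from where the row before left it; what a row does not reach is not made up. The controller multiplies each number of a shift by 300 mm and each number of a turn by 360 degrees. A row lasts 1/8 s, in which the tool goes at most 62.5 mm and 10.7 degrees, less where a joint would pass 70% of its speed; a pose out of reach is approached as far as the arm can. A call with a number of a shift or a turn outside -1 to 1 is refused whole. A call with a gripper value outside its range is refused whole. The fingers move at their own pace and stop on an object; the grip force is fixed at half the most. Time passes only in rows, so rows that do not move let the fingers close. It gives the time, the measured TCP pose, the force, the opening and the grip force at its end, in the units of the state.
- robot.state(): the state, without advancing time (a new reading comes with each control period).
- optics.get_image(name): name is "scene" or "top" or "wrist"; returns the picture (420x560x3 uint8, red, green, blue); there is no depth.
- optics.camera_info(name): a dict with "K" (3x3 intrinsics, pixels), "eye" and "orientation" of the camera in the world; the wrist camera has in their place "mount" (4x4, takes a point from camera to tool coordinates, whose origin is the TCP and whose axes are the flange's). Camera axes: x right, y down, z forward; pixel columns grow to the right and rows downward; lengths in m; the calibration is good to about 2 mm. A picture is of the moment at which its call begins: read the wrist's pose just before it. camera_info takes no time and is no camera call.
- job_done(): hands the job in; it is judged then, once.
The state is a dict: "time_s": time; "joints": joint angles; "dq": joint speeds; "joint_efforts": joint torques, N m; "tcp_pos": TCP position; "ee_rot": TCP orientation; "contact_force": force on the tool from outside, world axes, zero at the start; "moment": the same for the moment, N m; "width": opening from 0.0 (shut) to 1.0 (fully open); "gripper_force": force on a finger pad.
Only numpy, scipy, OpenCV 4.12 (cv2) and the standard library are available. Lean on these libraries where they do the work, as an engineer would, in place of code of your own. Each camera call takes 0.05 s, during which the arm holds its last target. There are 200 camera calls.

## Working session

There is one attempt and no reset: what is moved stays moved. The work goes in short steps, Python scripts to look and compute and a tool call to move; the robot and the scene stay as the last step left them, time stands still between calls to the robot, and variables do not carry over. Pictures are saved under pics/ and viewed, at most 10 in all, crops included, and the job is handed in when it is done.

Besides the shell and the picture viewer there is one more tool, called after "Call:" as name(argument=value, ...), one argument or row to a line, values as JSON. servo_tool: Moves the arm, as the interface text tells. Shifts and turns lie within -1 to 1; 1 stands for 300 mm of shift or 360 degrees of turn. Its arguments: {"type":"object","properties":{"rows":{"type":"array","items":{"type":"object","properties":{"gripper":{"type":"number"},"travel":{"type":"array","items":{"type":"number"}},"twist":{"type":"number"}}}}},"required":["rows"]}

```bash
ls; mkdir -p pics; python3 - <<'E'
from rig import robot, optics
import cv2, numpy as np
for n in ("scene","top"):
    im=optics.get_image(n); cv2.imwrite(f"pics/{n}0.png",im[:,:,::-1]); 
    i=optics.camera_info(n); print(n,{k:np.round(v,3).tolist() for k,v in i.items()})
print({k:np.round(v,3).tolist() for k,v in optics.camera_info("wrist").items()})
print(robot.state())
E
```

```text
pics
scene {'K': [[420.557, 0.0, 283.593], [0.0, 420.557, 209.719], [0.0, 0.0, 1.0]], 'eye': [0.207, 0.948, 0.639], 'orientation': [[-0.904, -0.208, 0.374], [-0.427, 0.404, -0.809], [0.017, -0.891, -0.454]]}
top {'K': [[417.805, 0.0, 281.033], [0.0, 417.805, 208.5], [0.0, 0.0, 1.0]], 'eye': [0.452, 0.003, 1.124], 'orientation': [[-0.029, -0.983, 0.182], [-1.0, 0.029, -0.003], [-0.002, -0.182, -0.983]]}
{'K': [[359.728, 0.0, 274.337], [0.0, 359.728, 213.229], [0.0, 0.0, 1.0]], 'mount': [[-0.0, -0.945, -0.326, 0.084], [1.0, -0.0, 0.0, -0.0], [-0.0, -0.326, 0.945, -0.143], [0.0, 0.0, 0.0, 1.0]]}
{'time_s': 0.1, 'joints': array([ 1.10892491e+00,  2.45758657e-01,  1.55889877e+00, -1.05324396e-05,
        1.33869305e+00, -1.74082358e-01]), 'dq': array([ 0.00051462, -0.00149493, -0.00433897, -0.0003751 ,  0.00054595,
       -0.00104009]), 'joint_efforts': array([ 6.65583684e-04, -4.30672431e+01, -3.27127326e+01, -8.00785187e-05,
        2.84478629e-03, -4.66752397e-06]), 'tcp_pos': array([0.18424987, 0.62281532, 0.23027771]), 'ee_rot': array([[-9.58874334e-01,  2.83829900e-01, -7.74152645e-04],
       [ 2.83830803e-01,  9.58873080e-01, -1.57820651e-03],
       [ 2.94371935e-04, -1.73303008e-03, -9.99998455e-01]]), 'contact_force': array([-0.32588655, -0.71247844, -0.21614441]), 'moment': array([-0.04055141, -0.01728328, -0.0578278 ]), 'gripper_force': 0.0, 'width': 0.9969075910465012}
```

View pics/top0.png

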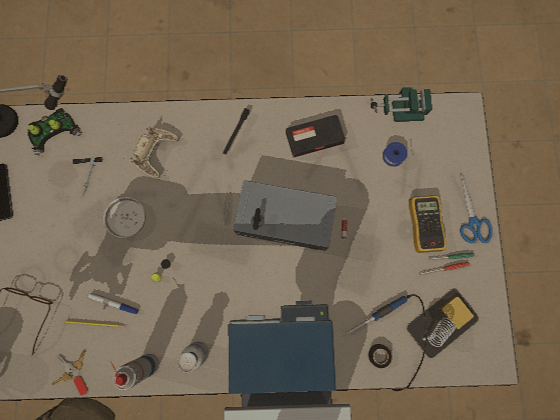

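View pics/scene0.png

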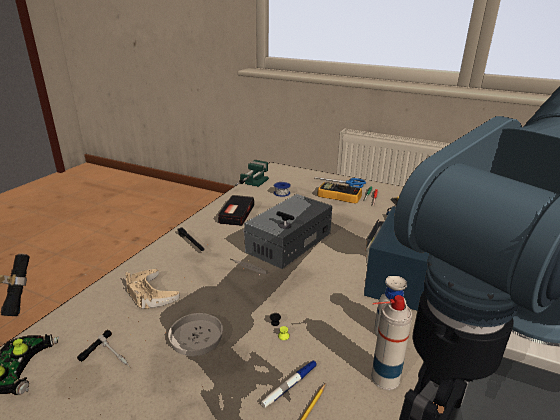

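The top view shows the box at pixels (235–336, 181–248), with the tee at about (257,216). The arm does not cover it. I'll work out a rough position and then move above it for a close look.

```bash
cat > h.py <<'E'
import numpy as np, cv2
from rig import robot, optics
def cam(name):
    i=optics.camera_info(name); K=np.array(i["K"])
    if name=="wrist":
        s=robot.state(); T=np.array(i["mount"]); R=np.array(s["ee_rot"])
        return K,R@T[:3,3]+s["tcp_pos"],R@T[:3,:3]
    return K,np.array(i["eye"]),np.array(i["orientation"])
def ray(c,px,z):
    K,e,R=c; d=R@np.linalg.solve(K,[px[0],px[1],1]); return e+d*(z-e[2])/d[2]
def proj(c,p):
    K,e,R=c; q=K@(R.T@(np.array(p)-e)); return q[:2]/q[2]
E
python3 - <<'E'
from h import *
c=cam("top")
for n,p,z in (("tee",(257,216),.128),("BL",(246,181),.098),("BR",(336,195),.098),("FR",(331,248),.098),("FL",(235,235),.098)): print(n,ray(c,p,z).round(3))
im=cv2.imread("pics/top0.png")[160:270,210:370]; cv2.imwrite("pics/c1.png",cv2.resize(im,None,fx=5,fy=5,interpolation=cv2.INTER_CUBIC))
E
```

```text
tee [0.619 0.059 0.128]
BL [0.715 0.087 0.098]
BR [ 0.672 -0.139  0.098]
FR [ 0.54  -0.119  0.098]
FL [0.579 0.116 0.098]
```

View pics/c1.png

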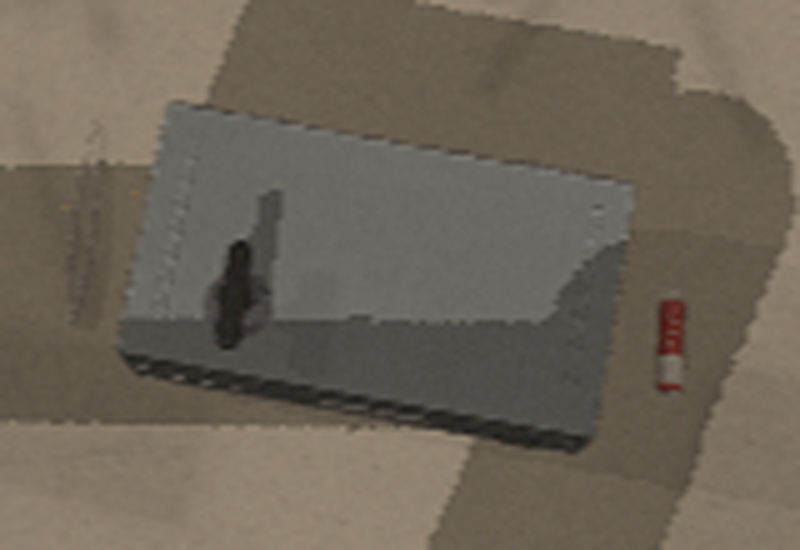

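The crop shows the lid-top corners at full-image pixels (244,180.6), (336.4,197), (327.6,247) and (234.4,230). The tee's centre is at (256.6,218.7).

Call:
servo_tool(
  rows=[
    {"gripper": 1,"travel": [0.12,-0.15,0.03],"twist": -0.029},
    {"gripper": 1,"travel": [0.12,-0.15,0.03],"twist": -0.029},
    {"gripper": 1,"travel": [0.12,-0.15,0.03],"twist": -0.029},
    {"gripper": 1,"travel": [0.12,-0.15,0.03],"twist": -0.029},
    {"gripper": 1,"travel": [0.12,-0.15,0.03],"twist": -0.029},
    {"gripper": 1,"travel": [0.12,-0.15,0],"twist": -0.029},
    {"gripper": 1,"travel": [0.12,-0.15,0],"twist": -0.029},
    {"gripper": 1,"travel": [0.12,-0.15,0],"twist": -0.029},
    {"gripper": 1,"travel": [0.12,-0.15,0],"twist": -0.029},
    {"gripper": 1,"travel": [0.12,-0.15,0],"twist": -0.029},
    {"gripper": 1,"travel": [0.12,-0.15,0],"twist": -0.029},
    {"gripper": 1,"travel": [0.0,-0.15,0],"twist": -0.029},
  ],
)

```text
time_s: 1.6
tcp_pos: [0.5817, 0.0812, 0.2754]
ee_rot: [[0.79, 0.613, -0.001], [0.613, -0.79, 0.0], [-0.001, -0.001, -1.0]]
contact_force: [-0.1, 1.1, -0.7]
width: 1.001
gripper_force: 0.0
```

```bash
python3 - <<'E'
from h import *
c=cam("top")
P=[ray(c,p,.098) for p in ((244,180.6),(336.4,197),(327.6,247),(234.4,230))]
print([p.round(3).tolist() for p in P]); print("tee",ray(c,(256.6,218.7),.128).round(3))
BL,BR,FR,FL=P
for a,b in((FL,BL),(FR,BR)): d=b-a; print(np.linalg.norm(d),np.degrees(np.arctan2(d[1],d[0])))
for a,b in((FR,FL),(BR,BL)): d=b-a; print(np.linalg.norm(d),np.degrees(np.arctan2(d[1],d[0]))-90)
E
```

```text
[[0.716, 0.092, 0.098], [0.667, -0.139, 0.098], [0.542, -0.111, 0.098], [0.591, 0.117, 0.098]]
tee [0.613 0.06  0.128]
0.1277242507655564 -11.474684376022704
0.12784910740951466 -12.783981020664214
0.23353672617328466 -12.069327430289476
0.2364569452215475 -12.03981647932514
```

Call:
servo_tool(
  rows=[
    {"gripper": 0.5,"travel": [0.03,-0.015,0],"twist": -0.0277},
    {"gripper": 0.5,"travel": [0.03,-0.015,0],"twist": -0.0277},
    {"gripper": 0.5,"travel": [0.02,-0.015,0],"twist": -0.0277},
    {"gripper": 0.5,"travel": [0.02,-0.015,0],"twist": -0.0277},
    {"gripper": 0.5,"travel": [0,-0.01,0],"twist": -0.0277},
    {"gripper": 0.5,"travel": [0,0,0],"twist": 0},
  ],
)

```text
time_s: 2.35
tcp_pos: [0.6103, 0.0621, 0.2757]
ee_rot: [[0.98, -0.2, -0.001], [-0.2, -0.98, 0.0], [-0.001, 0.0, -1.0]]
contact_force: [-0.1, -0.0, -0.0]
width: 0.5
gripper_force: 0.0
```

```bash
python3 - <<'E'
from h import *
s=robot.state(); print(s["tcp_pos"],s["ee_rot"])
c=cam("wrist"); im=optics.get_image("wrist")[:,:,::-1]; np.savez("w1.npz",K=c[0],e=c[1],R=c[2])
cv2.imwrite("pics/w1.png",im); print(proj(c,(.613,.06,.128)))
E
```

```text
[0.61026735 0.06213    0.27569112] [[ 9.79814441e-01 -1.99906529e-01 -1.02000660e-03]
 [-1.99906551e-01 -9.79814964e-01  8.05781499e-05]
 [-1.01552583e-03  1.24954367e-04 -9.99999477e-01]]
[275.93492541 191.26389346]
```

View pics/w1.png

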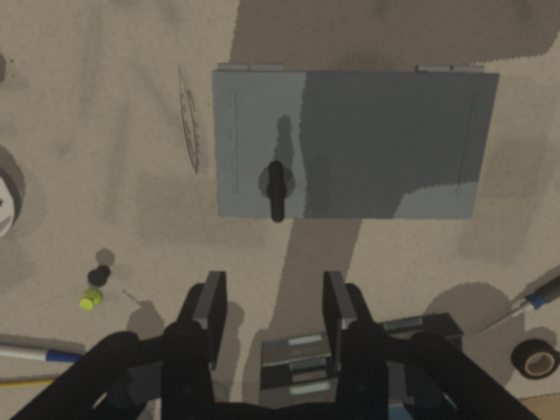

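The wrist view shows the tee bar from (275,163) to (278,222), and the lid's front edge from (219,218) to (473,219).

```bash
cat >> h.py <<'E'
try:
    _b=np.load("box.npz"); BO,BY=_b["o"],float(_b["y"])
    BX=np.array([np.cos(BY),np.sin(BY),0]); BYv=np.array([-np.sin(BY),np.cos(BY),0])
    def w(x,y,z): return BO+x*BX+y*BYv+np.array([0,0,z])   # x behind front face, y left of middle
    def b(p): d=np.array(p)-BO; return np.array([d@BX,d@BYv,d[2]])
except FileNotFoundError: pass
E
python3 - <<'E'
from h import *
f=np.load("w1.npz"); c=(f["K"],f["e"],f["R"])
t=ray(c,(276.7,191.5),.128); print("tee",t, ray(c,(275,166),.128)-ray(c,(278,219),.128))
FL,FR,BL,BR=[ray(c,p,.098) for p in((219,218),(473,219),(213,72),(498,73))]
print(FL,FR,BL,BR); d=FL-FR; print(np.linalg.norm(d),np.linalg.norm(BL-FL),np.linalg.norm(BL-BR)); y=np.arctan2(-d[0],d[1]); print(np.degrees(y))
o=(FL+FR)/2; o[2]=0
X=np.array([np.cos(y),np.sin(y),0]);Y=np.array([-np.sin(y),np.cos(y),0])
print("tee in box",(t-o)@X,(t-o)@Y)
o2=t-.034*X-.065*Y; o2[2]=0; print(o,o2)
np.savez("box.npz",o=(o+o2)/2,y=y)
E
```

```text
tee [0.61267068 0.05941251 0.128     ] [ 0.04574879 -0.00668665  0.        ]
[0.58982033 0.11967844 0.098     ] [ 0.54060669 -0.11625197  0.098     ] [0.71589455 0.09237542 0.098     ] [ 0.66768758 -0.13961664  0.098     ]
0.24100859277030448 0.12899676514032404 0.23694773303985325
-11.782593865387655
tee in box 0.03467511012069949 0.06617420698564376
[0.56521351 0.00171324 0.        ] [0.56611417 0.00272485 0.        ]
```

Call:
servo_tool(
  rows=[
    {"gripper": 0.5,"travel": [0.008,-0.009,-0.11],"twist": 0.009},
    {"gripper": 0.5,"travel": [0,0,-0.14],"twist": 0},
    {"gripper": 0.5,"travel": [0,0,-0.14],"twist": 0},
    {"gripper": 0.5,"travel": [0,0,-0.1],"twist": 0},
    {"gripper": 0.5,"travel": [0,0,-0.05],"twist": 0},
    {"gripper": 0.5,"travel": [0,0,0],"twist": 0},
    {"gripper": 0,"travel": [0,0,0],"twist": 0},
    {"gripper": 0,"travel": [0,0,0],"twist": 0},
    {"gripper": 0,"travel": [0,0,0],"twist": 0},
    {"gripper": 0,"travel": [0,0,0],"twist": 0},
  ],
)

```text
time_s: 3.65
tcp_pos: [0.6141, 0.0596, 0.1162]
ee_rot: [[0.989, -0.146, 0.003], [-0.146, -0.989, 0.0], [0.003, -0.0, -1.0]]
contact_force: [-0.9, 0.5, 6.9]
width: 0.114
gripper_force: 58.7
```

Call:
servo_tool(
  rows=[
    {"gripper": 0,"travel": [0,0,0],"twist": 0.02},
    {"gripper": 0,"travel": [0,0,0],"twist": 0.02},
    {"gripper": 0,"travel": [0,0,0],"twist": 0.02},
    {"gripper": 0,"travel": [0,0,0],"twist": 0.02},
  ],
)

```text
time_s: 4.15
tcp_pos: [0.614, 0.0603, 0.1162]
ee_rot: [[0.936, 0.352, 0.003], [0.352, -0.936, 0.001], [0.003, -0.0, -1.0]]
contact_force: [-1.2, 3.6, 6.3]
width: 0.112
gripper_force: 59.0
```

Call:
servo_tool(
  rows=[
    {"gripper": 0,"travel": [0,0,0],"twist": 0.02},
    {"gripper": 0,"travel": [0,0,0],"twist": 0.02},
    {"gripper": 0,"travel": [0,0,0],"twist": 0.02},
    {"gripper": 0,"travel": [0,0,0],"twist": 0.02},
    {"gripper": 0,"travel": [0,0,0],"twist": 0.02},
    {"gripper": 0,"travel": [0,0,0],"twist": 0.02},
    {"gripper": 0,"travel": [0,0,0],"twist": 0.02},
    {"gripper": 0,"travel": [0,0,0],"twist": 0.006},
    {"gripper": 0,"travel": [0,0,0],"twist": 0},
  ],
)

```text
time_s: 5.28
tcp_pos: [0.6132, 0.0611, 0.1162]
ee_rot: [[0.292, 0.956, 0.001], [0.956, -0.292, 0.003], [0.003, 0.0, -1.0]]
contact_force: [-3.4, 5.9, 8.3]
width: 0.115
gripper_force: 59.2
```

```bash
python3 - <<'E'
from h import *
s=robot.state(); print({k:np.round(v,3).tolist() for k,v in s.items() if k not in("dq","joint_efforts")}); print(b(s["tcp_pos"]))
im=optics.get_image("scene")[:,:,::-1]; cv2.imwrite("pics/s1.png",cv2.resize(im[150:300,200:400],None,fx=4,fy=4))
E
```

```text
{'time_s': 5.275, 'joints': [-0.086, 0.292, 1.724, 0.003, 1.124, 0.21], 'tcp_pos': [0.613, 0.061, 0.116], 'ee_rot': [[0.292, 0.956, 0.001], [0.956, -0.292, 0.003], [0.003, 0.0, -1.0]], 'contact_force': [-3.391, 5.876, 8.253], 'moment': [0.992, 0.646, 0.105], 'gripper_force': 59.175, 'width': 0.115}
[0.03454107 0.06730573 0.11622279]
```

View pics/s1.png

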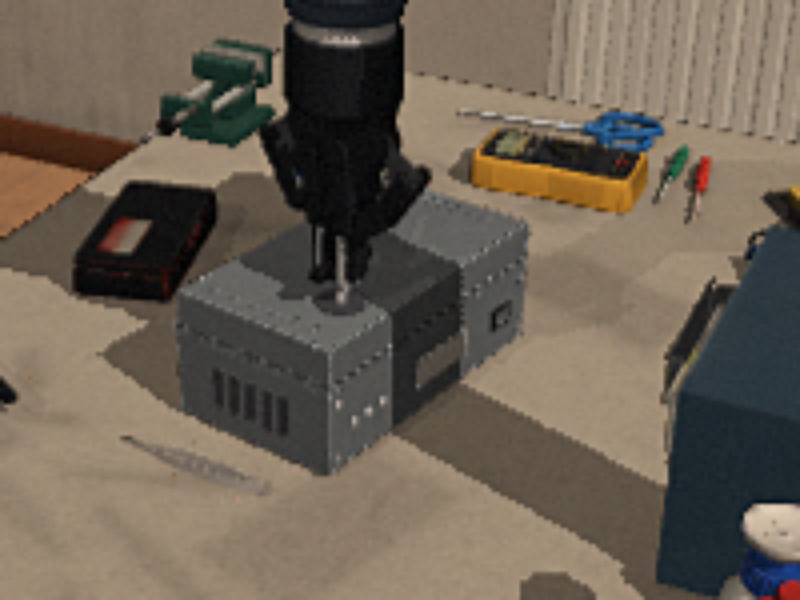

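The tee bar now lies parallel to the front edge and is still in the grip. Next I'll lift gently along the lid's arc.

Call:
servo_tool(
  rows=[
    {"gripper": 0,"travel": [0.0103,-0.0021,0.0153],"twist": 0},
    {"gripper": 0,"travel": [0.0103,-0.0021,0.0153],"twist": 0},
    {"gripper": 0,"travel": [0.0117,-0.0025,0.0143],"twist": 0},
    {"gripper": 0,"travel": [0.0117,-0.0025,0.0143],"twist": 0},
    {"gripper": 0,"travel": [0,0,0],"twist": 0},
  ],
)

```text
time_s: 5.95
tcp_pos: [0.622, 0.059, 0.1297]
ee_rot: [[0.292, 0.956, -0.011], [0.956, -0.292, 0.004], [0.0, -0.012, -1.0]]
contact_force: [-9.2, 6.7, 0.6]
width: 0.113
gripper_force: 58.8
```

Call:
servo_tool(
  rows=[
    {"gripper": 0,"travel": [0.0065,-0.0013,0.0065],"twist": 0},
    {"gripper": 0,"travel": [0.0065,-0.0013,0.0065],"twist": 0},
    {"gripper": 0,"travel": [0.0065,-0.0013,0.0065],"twist": 0},
    {"gripper": 0,"travel": [0.0065,-0.0013,0.0065],"twist": 0},
    {"gripper": 0,"travel": [0,0,0],"twist": 0},
  ],
)

```text
time_s: 6.58
tcp_pos: [0.6286, 0.0577, 0.1376]
ee_rot: [[0.292, 0.956, -0.015], [0.956, -0.292, 0.004], [-0.0, -0.015, -1.0]]
contact_force: [-14.2, 6.3, 3.8]
width: 0.111
gripper_force: 59.8
```

Call:
servo_tool(
  rows=[
    {"gripper": 0,"travel": [0,0,0.012],"twist": 0},
    {"gripper": 0,"travel": [0,0,0.012],"twist": 0},
    {"gripper": 0,"travel": [0,0,0.012],"twist": 0},
    {"gripper": 0,"travel": [0,0,0],"twist": 0},
  ],
)

```text
time_s: 7.08
tcp_pos: [0.6327, 0.0561, 0.1448]
ee_rot: [[0.293, 0.956, -0.002], [0.956, -0.293, 0.002], [0.001, -0.002, -1.0]]
contact_force: [13.8, 3.0, -24.6]
width: 0.107
gripper_force: 59.4
```

Call:
servo_tool(
  rows=[
    {"gripper": 0,"travel": [0.007,-0.001,0.008],"twist": 0},
    {"gripper": 0,"travel": [0.007,-0.001,0.008],"twist": 0},
    {"gripper": 0,"travel": [0,0,0],"twist": 0},
  ],
)

```text
time_s: 7.45
tcp_pos: [0.6355, 0.0556, 0.1475]
ee_rot: [[0.293, 0.956, -0.007], [0.956, -0.293, 0.002], [0.0, -0.007, -1.0]]
contact_force: [12.7, 3.5, -29.6]
width: 0.113
gripper_force: 60.4
```

The lid has reached the hook. I'll ease off and let go of the tee.

Call:
servo_tool(
  rows=[
    {"gripper": 0,"travel": [0,0,-0.01],"twist": 0},
    {"gripper": 0,"travel": [0,0,-0.005],"twist": 0},
    {"gripper": 0,"travel": [0,0,0],"twist": 0},
  ],
)

```text
time_s: 7.82
tcp_pos: [0.6359, 0.0555, 0.1472]
ee_rot: [[0.293, 0.956, -0.006], [0.956, -0.292, 0.002], [-0.0, -0.006, -1.0]]
contact_force: [4.1, 3.6, -17.6]
width: 0.113
gripper_force: 62.3
```

Call:
servo_tool(
  rows=[
    {"gripper": 0.5,"travel": [0,0,0],"twist": 0},
    {"gripper": 0.5,"travel": [0,0,0],"twist": 0},
    {"gripper": 0.5,"travel": [0,0,0.05],"twist": 0},
    {"gripper": 0.5,"travel": [0,0,0.15],"twist": 0},
    {"gripper": 0.5,"travel": [0,0,0.2],"twist": 0},
  ],
)

```text
time_s: 8.45
tcp_pos: [0.6375, 0.0545, 0.2728]
ee_rot: [[0.293, 0.956, -0.001], [0.956, -0.293, -0.0], [-0.0, -0.001, -1.0]]
contact_force: [0.5, 0.9, 0.7]
width: 0.5
gripper_force: 0.0
```

```bash
python3 - <<'E'
from h import *
s=robot.state(); print(s["tcp_pos"],b(s["tcp_pos"]),s["joints"].round(2))
im=optics.get_image("scene")[:,:,::-1]; cv2.imwrite("pics/s2.png",cv2.resize(im[150:300,200:400],None,fx=4,fy=4))
E
```

```text
[0.63754323 0.05447715 0.27279282] [0.05969382 0.06583468 0.27279282] [-0.09  0.19  1.54 -0.    1.41  0.21]
```

View pics/s2.png

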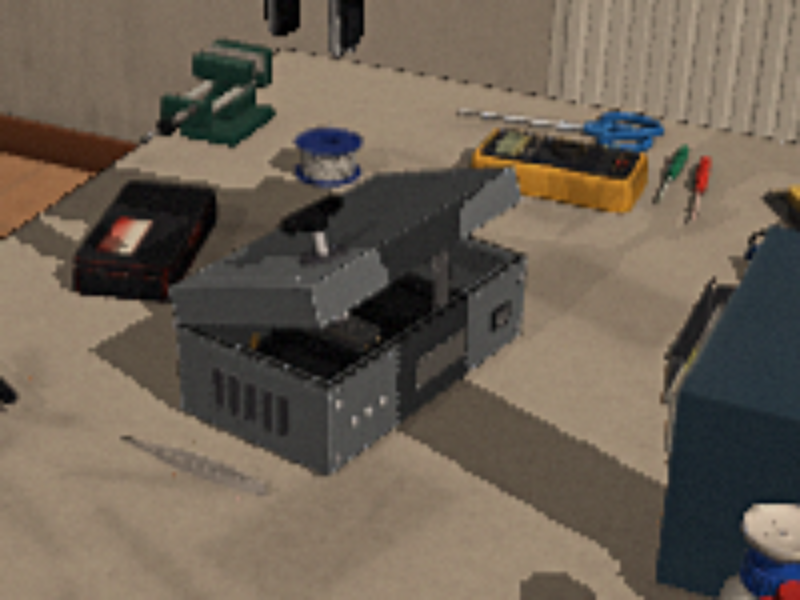

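The lid is raised to the hook, and the hook strip shows in the gap at crop (441,280), which is full-image pixel (310,220). A vertical finger can't get under the lid edge, so I'll find out whether the tool tilts at the reach limit, well clear of everything.

```bash
python3 - <<'E'
from h import *
K,e,R=cam("scene")
for px in ((310.2,220),(308.2,220),(312.4,220),(310.2,214),(310.2,226)):
    d=R@np.linalg.solve(K,[px[0],px[1],1]); t=(.0105-(e-BO)@BX)/(d@BX); print(px,b(e+t*d).round(4))
E
```

```text
(310.2, 220) [ 0.0105 -0.0206  0.0834]
(308.2, 220) [ 0.0105 -0.0104  0.0877]
(312.4, 220) [ 0.0105 -0.0321  0.0785]
(310.2, 214) [ 0.0105 -0.019   0.1029]
(310.2, 226) [ 0.0105 -0.0223  0.0635]
```

Call:
servo_tool(
  rows=[
    {"gripper": 0,"travel": [0.1,0,0.15],"twist": 0},
    {"gripper": 0,"travel": [0.15,0,0.15],"twist": 0},
    {"gripper": 0,"travel": [0.2,0,0.1],"twist": 0},
    {"gripper": 0,"travel": [0.2,0,0],"twist": 0},
    {"gripper": 0,"travel": [0.2,0,0],"twist": 0},
    {"gripper": 0,"travel": [0.15,0,0],"twist": 0},
  ],
)

```text
time_s: 9.25
tcp_pos: [0.9141, 0.0538, 0.3905]
ee_rot: [[0.293, 0.956, 0.005], [0.956, -0.293, -0.0], [0.001, 0.005, -1.0]]
contact_force: [1.7, 0.1, 1.7]
width: 0.001
gripper_force: 0.0
```

Call:
servo_tool(
  rows=[
    {"gripper": 0,"travel": [0.1,0,0],"twist": 0},
    {"gripper": 0,"travel": [0.1,0,0],"twist": 0},
    {"gripper": 0,"travel": [0.1,0,0],"twist": 0},
    {"gripper": 0,"travel": [0,0,0],"twist": 0},
  ],
)

```text
time_s: 9.75
tcp_pos: [0.9397, 0.0505, 0.3676]
ee_rot: [[0.293, 0.955, 0.049], [0.956, -0.293, 0.002], [0.016, 0.046, -0.999]]
contact_force: [-0.2, 0.2, -0.8]
width: -0.002
gripper_force: 0.0
```

Call:
servo_tool(
  rows=[
    {"gripper": 0,"travel": [0.2,0,0.1],"twist": 0},
    {"gripper": 0,"travel": [0.2,0,0.1],"twist": 0},
    {"gripper": 0,"travel": [0.2,0,0.1],"twist": 0},
    {"gripper": 0,"travel": [0,0,0],"twist": 0},
  ],
)

```text
time_s: 10.25
tcp_pos: [0.9577, 0.043, 0.3914]
ee_rot: [[0.289, 0.945, 0.15], [0.956, -0.294, 0.007], [0.051, 0.141, -0.989]]
contact_force: [0.5, -0.1, -0.3]
width: -0.002
gripper_force: 0.0
```

Call:
servo_tool(
  rows=[
    {"gripper": 0,"travel": [-0.15,0,0],"twist": 0},
    {"gripper": 0,"travel": [-0.15,0,0],"twist": 0},
    {"gripper": 0,"travel": [0,0,0],"twist": 0},
  ],
)

```text
time_s: 10.62
tcp_pos: [0.8806, 0.044, 0.3872]
ee_rot: [[0.289, 0.947, 0.137], [0.956, -0.293, 0.009], [0.048, 0.129, -0.99]]
contact_force: [1.0, 0.6, -0.4]
width: 0.001
gripper_force: 0.0
```

The tilt persists, so I can build it up. I'll set the roll first with a −85° twist, then lean out to about 40°.

Call:
servo_tool(
  rows=[
    {"gripper": 0,"travel": [0,0,0],"twist": -0.0295},
    {"gripper": 0,"travel": [0,0,0],"twist": -0.0295},
    {"gripper": 0,"travel": [0,0,0],"twist": -0.0295},
    {"gripper": 0,"travel": [0,0,0],"twist": -0.0295},
    {"gripper": 0,"travel": [0,0,0],"twist": -0.0295},
    {"gripper": 0,"travel": [0,0,0],"twist": -0.0295},
    {"gripper": 0,"travel": [0,0,0],"twist": -0.0295},
    {"gripper": 0,"travel": [0.2,0,0],"twist": -0.0295},
    {"gripper": 0,"travel": [0.2,0,0],"twist": 0},
    {"gripper": 0,"travel": [0.2,0,0],"twist": 0},
    {"gripper": 0,"travel": [0.2,0,0],"twist": 0},
    {"gripper": 0,"travel": [0.2,0,0],"twist": 0},
  ],
)

```text
time_s: 12.12
tcp_pos: [0.9829, 0.0286, 0.3235]
ee_rot: [[0.976, -0.153, 0.155], [-0.132, -0.981, -0.14], [0.173, 0.116, -0.978]]
contact_force: [0.5, 0.3, 0.3]
width: -0.002
gripper_force: 0.0
```

Call:
servo_tool(
  rows=[
    {"gripper": 0,"travel": [0.2,0,0.1],"twist": 0},
    {"gripper": 0,"travel": [0.2,0,0.1],"twist": 0},
    {"gripper": 0,"travel": [0.2,0,0.1],"twist": 0},
    {"gripper": 0,"travel": [0.2,0,0.1],"twist": 0},
    {"gripper": 0,"travel": [0.2,0,0.1],"twist": 0},
    {"gripper": 0,"travel": [0.2,0,0.1],"twist": 0},
  ],
)

```text
time_s: 12.88
tcp_pos: [1.0188, 0.0116, 0.3891]
ee_rot: [[0.921, -0.145, 0.362], [-0.104, -0.986, -0.131], [0.376, 0.083, -0.923]]
contact_force: [0.4, 0.7, 0.0]
width: -0.003
gripper_force: 0.0
```

Call:
servo_tool(
  rows=[
    {"gripper": 0,"travel": [0.2,0,0.1],"twist": 0},
    {"gripper": 0,"travel": [0.2,0,0.1],"twist": 0},
    {"gripper": 0,"travel": [0.2,0,0.1],"twist": 0},
    {"gripper": 0,"travel": [0.2,0,0.1],"twist": 0},
    {"gripper": 0,"travel": [0.2,0,0.1],"twist": 0},
  ],
)

```text
time_s: 13.5
tcp_pos: [1.0505, 0.0016, 0.431]
ee_rot: [[0.844, -0.134, 0.519], [-0.082, -0.989, -0.123], [0.53, 0.061, -0.846]]
contact_force: [0.3, 0.6, 0.4]
width: 0.001
gripper_force: 0.0
```

Call:
servo_tool(
  rows=[
    {"gripper": 0,"travel": [0.2,0,0.1],"twist": 0},
    {"gripper": 0,"travel": [0.2,0,0.1],"twist": 0},
    {"gripper": 0,"travel": [0.2,0,0.1],"twist": 0},
    {"gripper": 0,"travel": [0.2,0,0.1],"twist": 0},
  ],
)

```text
time_s: 14.0
tcp_pos: [1.0752, -0.0044, 0.4607]
ee_rot: [[0.766, -0.124, 0.631], [-0.065, -0.991, -0.115], [0.64, 0.047, -0.767]]
contact_force: [-0.7, -0.0, -0.8]
width: 0.0
gripper_force: 0.0
```

Call:
servo_tool(
  rows=[
    {"gripper": 0,"travel": [-0.15,0,0],"twist": 0},
    {"gripper": 0,"travel": [-0.2,0,0],"twist": 0},
    {"gripper": 0,"travel": [-0.2,0,0],"twist": 0},
    {"gripper": 0,"travel": [-0.2,0,0],"twist": 0},
    {"gripper": 0,"travel": [-0.2,0,0],"twist": 0},
    {"gripper": 0,"travel": [-0.2,0,0],"twist": 0},
  ],
)

```text
time_s: 14.75
tcp_pos: [0.7577, -0.0049, 0.464]
ee_rot: [[0.766, -0.124, 0.631], [-0.065, -0.991, -0.115], [0.64, 0.047, -0.767]]
contact_force: [-0.0, 0.2, 0.3]
width: -0.002
gripper_force: 0.0
```

Call:
servo_tool(
  rows=[
    {"gripper": 0,"travel": [-0.18,0,0],"twist": -0.004},
    {"gripper": 0,"travel": [-0.18,0,0],"twist": 0},
    {"gripper": 0,"travel": [-0.18,0,0],"twist": 0},
    {"gripper": 0,"travel": [-0.18,0.005,0],"twist": 0},
    {"gripper": 0,"travel": [-0.18,0.005,-0.1],"twist": 0},
    {"gripper": 0,"travel": [0,0,-0.19],"twist": 0},
    {"gripper": 0,"travel": [0,0,-0.19],"twist": 0},
    {"gripper": 0,"travel": [0,0,-0.19],"twist": 0},
    {"gripper": 0,"travel": [0,0,-0.19],"twist": 0},
    {"gripper": 0,"travel": [0,0,-0.19],"twist": 0},
    {"gripper": 0,"travel": [0,0,0],"twist": 0},
  ],
)

```text
time_s: 16.12
tcp_pos: [0.4864, -0.0011, 0.1429]
ee_rot: [[0.772, -0.148, 0.618], [-0.087, -0.988, -0.129], [0.63, 0.046, -0.775]]
contact_force: [0.6, 0.8, -0.5]
width: 0.001
gripper_force: 0.0
```

```bash
python3 - <<'E'
from h import *
s=robot.state(); print(s["tcp_pos"],s["joints"].round(2)); print(b(s["tcp_pos"]), s["contact_force"])
for t in ((-.04,-.021,.086),(.0,-.021,.086),(.012,-.021,.086)): print(t,w(*t), (w(*t)-s["tcp_pos"])/.3)
im=optics.get_image("scene")[:,:,::-1]; cv2.imwrite("pics/s3.png",cv2.resize(im[120:300,200:440],None,fx=3.3,fy=3.3))
E
```

```text
[ 0.48636711 -0.00113274  0.14292102] [-0.25 -0.4   2.45  0.07  0.41  1.4 ]
[-0.07694147 -0.01947345  0.14292102] [ 0.63263577  0.8176329  -0.50349907]
(-0.04, -0.021, 0.086) [ 0.52221849 -0.01017053  0.086     ] [ 0.11950458 -0.03012596 -0.18973673]
(0.0, -0.021, 0.086) [ 0.56137567 -0.01833848  0.086     ] [ 0.25002851 -0.05735245 -0.18973673]
(0.012, -0.021, 0.086) [ 0.57312282 -0.02078886  0.086     ] [ 0.28918569 -0.0655204  -0.18973673]
```

View pics/s3.png

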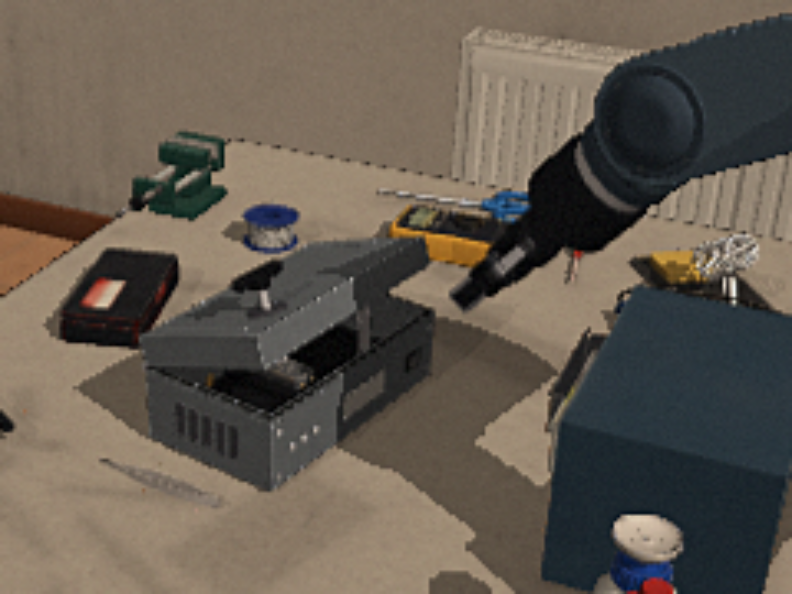

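The finger tip stands in front of the gap, tilted about 39°, with the hook strip visible at crop (363,325). I'll go in slowly, watching the force.

Call:
servo_tool(
  rows=[
    {"gripper": 0,"travel": [0.04,-0.01,-0.07],"twist": 0},
    {"gripper": 0,"travel": [0.04,-0.01,-0.07],"twist": 0},
    {"gripper": 0,"travel": [0.04,-0.01,-0.06],"twist": 0},
    {"gripper": 0,"travel": [0.05,-0.01,0],"twist": 0},
    {"gripper": 0,"travel": [0.05,-0.01,0],"twist": 0},
    {"gripper": 0,"travel": [0,0,0],"twist": 0},
  ],
)

```text
time_s: 16.92
tcp_pos: [0.5593, -0.0182, 0.0955]
ee_rot: [[0.762, -0.149, 0.63], [-0.084, -0.988, -0.132], [0.642, 0.047, -0.765]]
contact_force: [-0.0, -0.1, 0.2]
width: 0.001
gripper_force: 0.0
```

Call:
servo_tool(
  rows=[
    {"gripper": 0,"travel": [0.01,-0.002,0],"twist": 0},
    {"gripper": 0,"travel": [0.01,-0.002,0],"twist": 0},
    {"gripper": 0,"travel": [0.01,-0.002,0],"twist": 0},
    {"gripper": 0,"travel": [0,0,0],"twist": 0},
  ],
)

```text
time_s: 17.42
tcp_pos: [0.5644, -0.019, 0.0906]
ee_rot: [[0.767, -0.148, 0.624], [-0.085, -0.988, -0.13], [0.635, 0.047, -0.771]]
contact_force: [-0.1, -0.3, -0.7]
width: -0.003
gripper_force: 0.0
```

Call:
servo_tool(
  rows=[
    {"gripper": 0,"travel": [0.007,-0.0015,0],"twist": 0},
    {"gripper": 0,"travel": [0,0,0],"twist": 0},
  ],
)

```text
time_s: 17.68
tcp_pos: [0.5661, -0.0193, 0.0901]
ee_rot: [[0.768, -0.148, 0.623], [-0.085, -0.988, -0.13], [0.635, 0.046, -0.771]]
contact_force: [-1.3, 0.4, -0.1]
width: 0.002
gripper_force: 1.0
```

```bash
python3 - <<'E'
from h import *
s=robot.state(); print(b(s["tcp_pos"]), s["contact_force"])
E
```

```text
[ 0.00483756 -0.02094869  0.09008889] [-1.33462752  0.35674499 -0.07955547]
```

Call:
servo_tool(
  rows=[
    {"gripper": 0,"travel": [0,0,-0.012],"twist": 0},
    {"gripper": 0,"travel": [0,0,0],"twist": 0},
  ],
)

```text
time_s: 17.92
tcp_pos: [0.5663, -0.0196, 0.0888]
ee_rot: [[0.769, -0.148, 0.622], [-0.086, -0.988, -0.129], [0.633, 0.046, -0.773]]
contact_force: [-1.7, 0.1, 1.5]
width: -0.001
gripper_force: 1.0
```

Call:
servo_tool(
  rows=[
    {"gripper": 0,"travel": [0.005,-0.001,0],"twist": 0},
    {"gripper": 0,"travel": [0.005,-0.001,0],"twist": 0},
    {"gripper": 0,"travel": [0,0,0],"twist": 0},
  ],
)

```text
time_s: 18.3
tcp_pos: [0.5689, -0.0201, 0.0883]
ee_rot: [[0.77, -0.148, 0.62], [-0.086, -0.988, -0.129], [0.632, 0.046, -0.774]]
contact_force: [-4.7, -0.1, 0.2]
width: 0.001
gripper_force: 2.0
```

Call:
servo_tool(
  rows=[
    {"gripper": 0,"travel": [0.005,-0.001,0],"twist": 0},
    {"gripper": 0,"travel": [0,0,0],"twist": 0},
  ],
)

```text
time_s: 18.55
tcp_pos: [0.5702, -0.0203, 0.0881]
ee_rot: [[0.77, -0.148, 0.62], [-0.086, -0.988, -0.129], [0.632, 0.046, -0.774]]
contact_force: [-5.0, 0.3, -1.4]
width: -0.001
gripper_force: 2.5
```

Call:
servo_tool(
  rows=[
    {"gripper": 0,"travel": [0.005,-0.001,0],"twist": 0},
    {"gripper": 0,"travel": [0,0,0],"twist": 0},
  ],
)

```text
time_s: 18.8
tcp_pos: [0.5715, -0.0206, 0.0879]
ee_rot: [[0.771, -0.148, 0.62], [-0.086, -0.988, -0.128], [0.631, 0.046, -0.774]]
contact_force: [-5.7, 0.4, 0.2]
width: 0.001
gripper_force: 2.9
```

Call:
servo_tool(
  rows=[
    {"gripper": 0,"travel": [0.006,-0.001,0],"twist": 0},
    {"gripper": 0,"travel": [0,0,0],"twist": 0},
  ],
)

```text
time_s: 19.05
tcp_pos: [0.5731, -0.0209, 0.0878]
ee_rot: [[0.771, -0.148, 0.619], [-0.086, -0.988, -0.128], [0.631, 0.046, -0.775]]
contact_force: [-7.2, -0.3, -0.1]
width: 0.0
gripper_force: 3.5
```

Call:
servo_tool(
  rows=[
    {"gripper": 0,"travel": [0,0,0.01],"twist": 0},
    {"gripper": 0,"travel": [0,0,0.01],"twist": 0},
    {"gripper": 0,"travel": [0,0,0],"twist": 0},
  ],
)

```text
time_s: 19.42
tcp_pos: [0.5719, -0.0203, 0.0925]
ee_rot: [[0.773, -0.147, 0.617], [-0.086, -0.988, -0.127], [0.628, 0.045, -0.777]]
contact_force: [-6.9, 1.8, -2.6]
width: 0.002
gripper_force: 3.3
```

Call:
servo_tool(
  rows=[
    {"gripper": 0,"travel": [0,0,0.01],"twist": 0},
    {"gripper": 0,"travel": [0,0,0],"twist": 0},
  ],
)

```text
time_s: 19.68
tcp_pos: [0.5719, -0.0203, 0.0955]
ee_rot: [[0.773, -0.147, 0.617], [-0.086, -0.988, -0.127], [0.628, 0.045, -0.777]]
contact_force: [-6.8, 2.0, -1.4]
width: 0.001
gripper_force: 3.5
```

Call:
servo_tool(
  rows=[
    {"gripper": 0,"travel": [0,0,0.01],"twist": 0},
    {"gripper": 0,"travel": [0,0,0],"twist": 0},
  ],
)

```text
time_s: 19.92
tcp_pos: [0.572, -0.0203, 0.0986]
ee_rot: [[0.773, -0.147, 0.617], [-0.086, -0.988, -0.127], [0.629, 0.045, -0.776]]
contact_force: [-6.1, 1.3, -1.8]
width: -0.004
gripper_force: 3.2
```

Call:
servo_tool(
  rows=[
    {"gripper": 0,"travel": [0.002,0,0.012],"twist": 0},
    {"gripper": 0,"travel": [0,0,0],"twist": 0},
  ],
)

```text
time_s: 20.18
tcp_pos: [0.5728, -0.0204, 0.1025]
ee_rot: [[0.773, -0.147, 0.618], [-0.086, -0.988, -0.128], [0.629, 0.045, -0.776]]
contact_force: [-6.9, 1.6, -2.0]
width: 0.001
gripper_force: 3.3
```

Call:
servo_tool(
  rows=[
    {"gripper": 0,"travel": [0.003,0,0.012],"twist": 0},
    {"gripper": 0,"travel": [0,0,0],"twist": 0},
  ],
)

```text
time_s: 20.42
tcp_pos: [0.5739, -0.0205, 0.1062]
ee_rot: [[0.772, -0.147, 0.618], [-0.086, -0.988, -0.128], [0.629, 0.045, -0.776]]
contact_force: [-6.3, 1.0, -2.3]
width: -0.002
gripper_force: 3.1
```

```bash
python3 - <<'E'
from h import *
s=robot.state(); print(b(s["tcp_pos"]), s["contact_force"])
im=optics.get_image("scene")[:,:,::-1]; cv2.imwrite("pics/s4.png",cv2.resize(im[180:280,220:360],None,fx=5.5,fy=5.5,interpolation=cv2.INTER_CUBIC))
E
```

```text
[ 0.01267059 -0.02053664  0.10620823] [-6.30774739  1.04259598 -2.27359052]
```

View pics/s4.png

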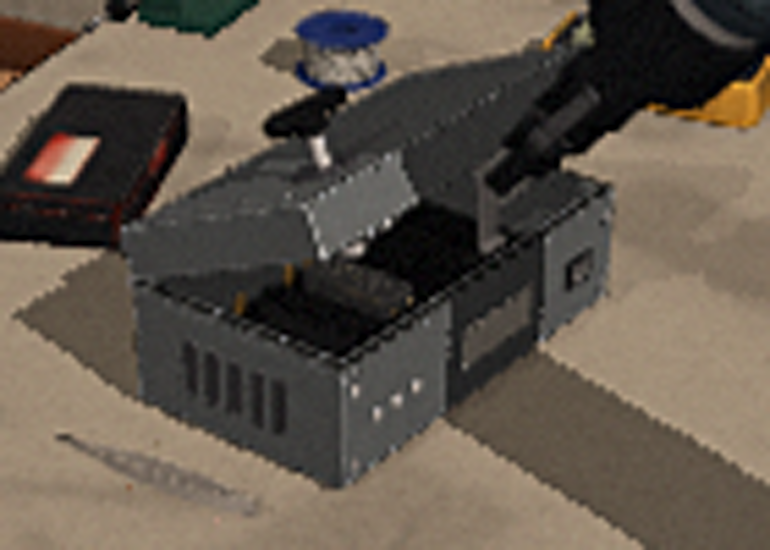

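The lid is up past the hook; the strip's foot at crop (490,245) is above the rim. I'll back out, shift sideways clear of the strip, and raise the lid by its front edge.

Call:
servo_tool(
  rows=[
    {"gripper": 0,"travel": [-0.04,0.008,-0.01],"twist": 0},
    {"gripper": 0,"travel": [-0.04,0.008,-0.02],"twist": 0},
    {"gripper": 0,"travel": [-0.04,0.008,0],"twist": 0},
    {"gripper": 0,"travel": [-0.017,-0.08,0],"twist": 0},
    {"gripper": 0,"travel": [-0.017,-0.08,0],"twist": 0},
    {"gripper": 0,"travel": [0,0,0],"twist": 0},
  ],
)

```text
time_s: 21.22
tcp_pos: [0.5292, -0.0632, 0.0998]
ee_rot: [[0.768, -0.151, 0.622], [-0.088, -0.987, -0.131], [0.634, 0.046, -0.772]]
contact_force: [0.0, -0.3, -0.2]
width: 0.003
gripper_force: 0.0
```

```bash
python3 - <<'E'
from h import *
s=robot.state(); p=s["tcp_pos"]; print(b(p), s["contact_force"])
pts=[w(.0,-.07,.098),w(.012,-.07,.098)]
th=[.44,.55,.7,.85,1.0,1.15,1.3,1.45,1.6]
pts+=[w(.130-.130*np.cos(t)+.001,-.07,.07+.130*np.sin(t)-.019) for t in th]
for q in pts: print(((q-p)/.3).round(3)); p=q
E
```

```text
[-0.0222987  -0.07143999  0.099791  ] [ 0.03693715 -0.30312246 -0.2465492 ]
[ 0.074 -0.01  -0.006]
[ 0.039 -0.008  0.   ]
[ 0.005 -0.001  0.028]
[ 0.022 -0.005  0.042]
[ 0.037 -0.008  0.053]
[ 0.044 -0.009  0.046]
[ 0.051 -0.011  0.039]
[ 0.056 -0.012  0.031]
[ 0.06  -0.012  0.022]
[ 0.062 -0.013  0.013]
[ 0.064 -0.013  0.003]
```

Call:
servo_tool(
  rows=[
    {"gripper": 0,"travel": [0.037,-0.005,-0.006],"twist": 0},
    {"gripper": 0,"travel": [0.037,-0.005,0],"twist": 0},
    {"gripper": 0,"travel": [0.02,-0.004,0],"twist": 0},
    {"gripper": 0,"travel": [0.02,-0.004,0],"twist": 0},
    {"gripper": 0,"travel": [0.005,-0.001,0.015],"twist": 0},
    {"gripper": 0,"travel": [0,0,0.013],"twist": 0},
    {"gripper": 0,"travel": [0,0,0],"twist": 0},
  ],
)

```text
time_s: 22.1
tcp_pos: [0.5646, -0.0673, 0.1055]
ee_rot: [[0.77, -0.148, 0.621], [-0.086, -0.988, -0.129], [0.633, 0.046, -0.773]]
contact_force: [-1.2, 0.6, -1.0]
width: -0.002
gripper_force: 0.6
```

Call:
servo_tool(
  rows=[
    {"gripper": 0,"travel": [0.011,-0.0025,0.021],"twist": 0},
    {"gripper": 0,"travel": [0.011,-0.0025,0.021],"twist": 0},
    {"gripper": 0,"travel": [0,0,0],"twist": 0},
  ],
)

```text
time_s: 22.48
tcp_pos: [0.572, -0.0689, 0.1189]
ee_rot: [[0.769, -0.147, 0.622], [-0.085, -0.988, -0.129], [0.633, 0.046, -0.772]]
contact_force: [-4.4, 2.6, -1.4]
width: 0.002
gripper_force: 1.9
```

Call:
servo_tool(
  rows=[
    {"gripper": 0,"travel": [0.018,-0.004,0.026],"twist": 0},
    {"gripper": 0,"travel": [0.018,-0.004,0.026],"twist": 0},
    {"gripper": 0,"travel": [0,0,0],"twist": 0},
  ],
)

```text
time_s: 22.85
tcp_pos: [0.5835, -0.0717, 0.1353]
ee_rot: [[0.768, -0.148, 0.624], [-0.085, -0.988, -0.13], [0.635, 0.047, -0.771]]
contact_force: [-1.3, 1.2, -0.2]
width: 0.0
gripper_force: 0.6
```

Call:
servo_tool(
  rows=[
    {"gripper": 0,"travel": [0.022,-0.0045,0.023],"twist": 0},
    {"gripper": 0,"travel": [0.022,-0.0045,0.023],"twist": 0},
    {"gripper": 0,"travel": [0.026,-0.0055,0.02],"twist": 0},
    {"gripper": 0,"travel": [0.026,-0.0055,0.02],"twist": 0},
    {"gripper": 0,"travel": [0,0,0],"twist": 0},
  ],
)

```text
time_s: 23.48
tcp_pos: [0.6127, -0.078, 0.1611]
ee_rot: [[0.767, -0.148, 0.624], [-0.085, -0.988, -0.13], [0.635, 0.047, -0.771]]
contact_force: [-0.6, 0.8, -0.2]
width: 0.001
gripper_force: 0.1
```

Call:
servo_tool(
  rows=[
    {"gripper": 0,"travel": [0.028,-0.006,0.015],"twist": 0},
    {"gripper": 0,"travel": [0.028,-0.006,0.015],"twist": 0},
    {"gripper": 0,"travel": [0.03,-0.006,0.011],"twist": 0},
    {"gripper": 0,"travel": [0.03,-0.006,0.011],"twist": 0},
    {"gripper": 0,"travel": [0,0,0],"twist": 0},
  ],
)

```text
time_s: 24.1
tcp_pos: [0.6472, -0.085, 0.176]
ee_rot: [[0.768, -0.148, 0.623], [-0.085, -0.988, -0.13], [0.634, 0.046, -0.772]]
contact_force: [0.5, -0.4, -2.0]
width: 0.0
gripper_force: 0.5
```

Call:
servo_tool(
  rows=[
    {"gripper": 0,"travel": [0.031,-0.0065,0.007],"twist": 0},
    {"gripper": 0,"travel": [0.031,-0.0065,0.006],"twist": 0},
    {"gripper": 0,"travel": [0,0,0],"twist": 0},
  ],
)

```text
time_s: 24.48
tcp_pos: [0.6655, -0.0888, 0.1795]
ee_rot: [[0.769, -0.148, 0.622], [-0.085, -0.988, -0.129], [0.634, 0.046, -0.772]]
contact_force: [0.5, 0.3, -1.9]
width: -0.003
gripper_force: 0.8
```

```bash
python3 - <<'E'
from h import *
s=robot.state(); p=s["tcp_pos"]; print(b(p), s["contact_force"])
im=optics.get_image("scene")[:,:,::-1]; cv2.imwrite("pics/s5.png",cv2.resize(im[120:300,200:440],None,fx=3.3,fy=3.3))
E
```

```text
[ 0.11633968 -0.06871311  0.17950129] [ 0.487832    0.29892635 -1.86947905]
```

View pics/s5.png

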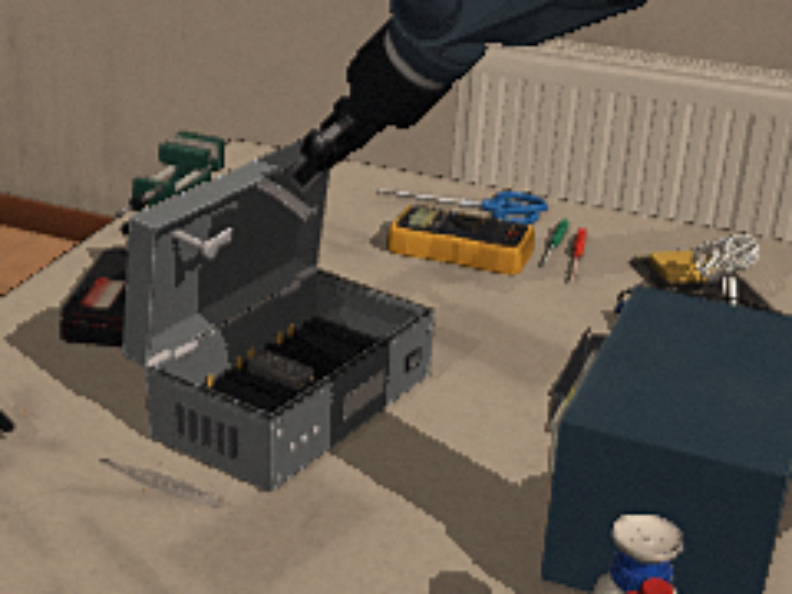

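The lid is nearly upright, at about 1.46 rad, so I'll push it the last 16 mm.

Call:
servo_tool(
  rows=[
    {"gripper": 0,"travel": [0.02,-0.004,0.002],"twist": 0},
    {"gripper": 0,"travel": [0.02,-0.004,0.001],"twist": 0},
    {"gripper": 0,"travel": [0.016,-0.003,0],"twist": 0},
    {"gripper": 0,"travel": [0,0,0],"twist": 0},
    {"gripper": 0,"travel": [0,0,0],"twist": 0},
  ],
)

```text
time_s: 25.15
tcp_pos: [0.6818, -0.092, 0.1805]
ee_rot: [[0.769, -0.148, 0.622], [-0.086, -0.988, -0.129], [0.634, 0.046, -0.772]]
contact_force: [-0.1, 0.1, -1.3]
width: 0.003
gripper_force: 0.7
```

```bash
python3 - <<'E'
from h import *
s=robot.state(); p=s["tcp_pos"]; print(b(p), s["contact_force"])
E
```

```text
[ 0.13296783 -0.06848609  0.18049991] [-0.11877657  0.13150695 -1.30482364]
```

Now I'll retreat the way the finger came in, forward and slightly down so it doesn't drag the edge, and then check.

Call:
servo_tool(
  rows=[
    {"gripper": 0,"travel": [-0.03,0.006,-0.015],"twist": 0},
    {"gripper": 0,"travel": [-0.06,0.012,-0.01],"twist": 0},
    {"gripper": 0,"travel": [-0.1,0.02,0],"twist": 0},
    {"gripper": 0,"travel": [-0.12,0.02,0.05],"twist": 0},
    {"gripper": 0,"travel": [-0.12,0,0.1],"twist": 0},
    {"gripper": 0,"travel": [0,0,0.1],"twist": 0},
    {"gripper": 0,"travel": [0,0,0],"twist": 0},
  ],
)

```text
time_s: 26.02
tcp_pos: [0.5537, -0.075, 0.2518]
ee_rot: [[0.764, -0.148, 0.627], [-0.084, -0.988, -0.132], [0.639, 0.048, -0.767]]
contact_force: [0.8, -0.6, -0.1]
width: -0.001
gripper_force: 0.0
```

```bash
python3 - <<'E'
from h import *
c=cam("top")
im=optics.get_image("scene")[:,:,::-1]; t=optics.get_image("top")[:,:,::-1]
cv2.imwrite("pics/f.png",np.hstack([cv2.resize(im[120:300,220:400],(400,400)),cv2.resize(t[130:280,210:360],(400,400))]))
for th in(1.4,1.5,1.57,1.65):
  print(th,[proj(cam("scene"),w(.13-.13*np.cos(th),y,.07+.13*np.sin(th))).round(1).tolist() for y in(.12,-.12)],[proj(c,w(.13-.13*np.cos(th),y,.07+.13*np.sin(th))).round(1).tolist() for y in(.12,-.12)])
E
```

```text
1.4 [[249.6, 189.3], [303.3, 163.5]] [[237.7, 178.5], [341.6, 196.5]]
1.5 [[245.8, 187.5], [299.8, 162.0]] [[238.7, 172.9], [342.5, 190.8]]
1.57 [[243.2, 186.4], [297.3, 161.2]] [[239.4, 169.1], [343.2, 187.0]]
1.65 [[240.2, 185.5], [294.4, 160.6]] [[240.3, 164.9], [343.8, 182.6]]
```

View pics/f.png

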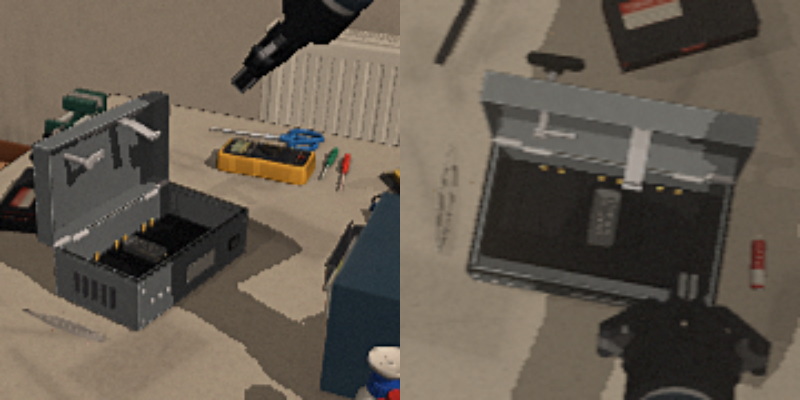

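The pictures show the lid upright at about 1.57 rad, with its edge corners near scene (242,187) and top (341,186). The arm is clear, and the tweezers, AA cell and multimeter have not moved.

```bash
python3 -c "
from rig import job_done; print(job_done())"
```

```text
the job is handed in; nothing more can be done
None
```

The box is open and handed in at about 26 s of the 72 s: I turned the latch, raised the lid to the hook, pushed the hook back and left the lid upright at about 1.57 rad, touching nothing else on the table; the highest reading was about 30 N, when the lid came up against the hook.

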